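# Offer the skittle ball on its game tray

## Task

Table skittles is about to begin: find which of the three wooden game trays has the ball in its pocket and pick that tray up by its upright grip. Carry it level, so that the loose ball never leaves its shallow pocket, and hold it out steady and level with the ball over the middle of the round cork mat and the tray about 15 cm above the table, for the player to take; the job finishes while you are still holding it there. Leave the other two trays and everything else on the table where they are.

Things in the scene. Friction and masses are not known exactly. Their poses are not given: they have to be found in the camera images.
- tray_a: loose pale wooden tray, one of three alike, about 0.2 kg: base 150 (x) x 64 (y) x 12 mm, origin at the centre of its underside, z up. Over the centre stands an upright grip plate, 56 mm along x, 14 mm thick in y, top 64 mm above the underside. Round pocket in the top, 32 mm wide, 4 mm deep, centre at x = +52 mm, y = 0; it holds a ball, a cube or a disc, whichever the start has put there
- tray_b: loose pale wooden tray, one of three alike, about 0.2 kg: base 150 (x) x 64 (y) x 12 mm, origin at the centre of its underside, z up. Over the centre stands an upright grip plate, 56 mm along x, 14 mm thick in y, top 64 mm above the underside. Round pocket in the top, 32 mm wide, 4 mm deep, centre at x = +52 mm, y = 0; it holds a ball, a cube or a disc, whichever the start has put there
- tray_c: loose pale wooden tray, one of three alike, about 0.2 kg: base 150 (x) x 64 (y) x 12 mm, origin at the centre of its underside, z up. Over the centre stands an upright grip plate, 56 mm along x, 14 mm thick in y, top 64 mm above the underside. Round pocket in the top, 32 mm wide, 4 mm deep, centre at x = +52 mm, y = 0; it holds a ball, a cube or a disc, whichever the start has put there
- tray_a_pocket (a point): where a ball's centre lies when it rests in the middle of tray_a's pocket: 52 mm along the tray's x, 26 mm above the tray's underside
- tray_b_pocket (a point): where a ball's centre lies when it rests in the middle of tray_b's pocket: 52 mm along the tray's x, 26 mm above the tray's underside
- tray_c_pocket (a point): where a ball's centre lies when it rests in the middle of tray_c's pocket: 52 mm along the tray's x, 26 mm above the tray's underside
- ball_center (a point): centre of the loose dark wooden ball, 36 mm in diameter, about 26 g; it can roll about 5 mm off the middle of the pocket and rolls out over the rim at a tilt of about 40 degrees
- cube: loose dark wooden cube, 18 mm, lying in another tray's pocket; origin at the centre of its underside
- disc: loose dark wooden disc, 26 mm across, 8 mm high, lying in the remaining tray's pocket; origin at the centre of its underside
- mat: round cork mat fixed to the table, 140 mm across, 6 mm thick; origin at the centre of its underside, on the table
- remote: loose black remote control lying flat, 180 (x) x 46 x 20 mm, origin at the centre of its underside; leave it alone
- pinecone: loose pine cone standing on end, 46 mm across, 44 mm high, origin at the centre of its underside; leave it alone
- mug: loose white mug, 80 mm across, 90 mm high, handle at its +y, origin at the centre of its underside; leave it alone
- glasses_case: loose grey glasses case, 160 (x) x 60 x 38 mm, origin at the centre of its underside; leave it alone
- skittles: round wooden skittle board with nine little pins, fixed to the table, 210 mm across, 63 mm high over the pins; origin at the centre of its underside
Mind the look-alikes: they are no part of the job. There is more than one size of the mat; the job needs the middle-sized.

How it is judged:
By the outcome, as a careful person would: the job done as asked, in the order asked, and still so for the second after the job is handed in, while the arm keeps its last pose, push and grip.
It also fails if it takes over 48 s, if anything falls off the work surface, if the arm or the gripper's body presses on something with over 40 N, if the wrist force passes 120 N, or if a joint passes its speed limit or range.

## Robot

A 6-joint arm with a two-finger parallel gripper is mounted at the origin on the work surface. World frame = base frame: x ahead of the robot, y to its left, z up, the work surface at z = 0. Lengths are in m, angles in rad, forces in N, time in s.
With the tool pointing down it reaches from about 0.35 to 0.775 m from the base axis. Payload 5.5 kg.
Tool frame: the origin (TCP) lies midway between the tips of the shut fingers; the grasp point (between the pads) lies 19 mm behind it (env.hold_point_z is the distance from the TCP to the grasp point, in m); z points along the fingers, y is the line along which they close (so a half turn about z gives the same grasp; the last joint's range is limited). The gripper opens to 85 mm and grips with 20 to 120 N. Pads are 22 mm wide; open, the fingers measure 114 mm over their backs; the gripper's body (76 mm by 85 mm) begins 54 mm behind the grasp point. The pads swing forward as they close: fully open they stand 13 mm farther back than shut.
Start: joints at [0.979, 0.313, 0.046, 1.304, 0, 1.431], TCP at [0.251, 0.517, 0.231] pointing down, gripper open.
Joint ranges: [-2.76, 2.76], [-0.86, 1.69], [-1.03, 1.26], [-2.2, 2.34], [-1.47, 1.5], [-3.14, 3.14]. Speed limits (rad/s): [2.57, 2.57, 3.14, 3.14, 3.14, 3.14].

## Interface

Orientations are given as a unit quaternion [w, x, y, z].
In Python, from workcell import env, read_camera gives the robot as it stands. The module is installed in compiled form; this text tells all that it offers.
- The arm moves only by the tool carry_out, never from a script. Its argument "moves" is a list of rows, each an object of numbers: "tx", "ty", "tz": the shift along the world's x, y, z in cm; "wx", "wy", "wz": the turn, a rotation vector about the world's x, y, z in rad; "claw": the closure, from -1 (fully open) to 1 (shut). A call has 1 to 8 rows; each row shifts and turns the commanded pose from where the row before left it; what a row does not reach is not made up. A row lasts 1/8 s, in which the tool goes at most 62.5 mm and 10.7 degrees, less where a joint would pass 70% of its speed; a pose out of reach is approached as far as the arm can. A call is refused whole if a number of a shift passes 6.25 or a number of a turn 0.188, either way. A call with a gripper value outside its range is refused whole. The fingers move at their own pace and stop on an object; "newtons" is the grip in N (left out, the last holds). Time passes only in rows, so rows that do not move let the fingers close. It gives the time, the measured TCP pose, the force, the opening and the grip force at its end, in the units of the state.
- env.get_state(): the state, without advancing time (a new reading comes with each control period).
- read_camera(name): name is "scene" or "side" or "wrist"; returns a dict with "image" (420x560x3 uint8, blue, green, red), "z_map" (420x560 float32, m along the optical axis (not along the pixel's ray), 0 where there is no reading), "fx", "fy", "cx", "cy" (pixels), "camera_from_world" (4x4, takes a point from world to camera coordinates); the wrist camera has in their place "hand_eye" (4x4, takes a point from camera to tool coordinates, whose origin is the TCP and whose axes are the flange's). Camera axes: x right, y down, z forward; pixel columns grow to the right and rows downward; lengths in m; the calibration is good to about 2 mm. A picture is of the moment at which its call begins: read the wrist's pose just before it.
- env.hand_in(): hands the job in; it is judged then, once.
The state is a dict: "clock": time; "joint_pos": joint angles; "qvel": joint speeds; "tau": joint torques, N m; "tcp_pos": TCP position; "orientation": TCP orientation; "wrist_force": force on the tool from outside, world axes, zero at the start; "ft_torque": the same for the moment, N m; "finger_gap": finger opening in m; "grip_force": force on a finger pad.
Only numpy, scipy, OpenCV 4.12 (cv2) and the standard library are available. Lean on these libraries where they do the work, as an engineer would, in place of code of your own. Each camera call takes 0.05 s, during which the arm holds its last target. There are 200 camera calls.

## Working session

There is one attempt and no reset: what is moved stays moved. The work goes in short steps, Python scripts to look and compute and a tool call to move; the robot and the scene stay as the last step left them, time stands still between calls to the robot, and variables do not carry over. Pictures are saved under pics/ and viewed, at most 10 in all, crops included, and the job is handed in when it is done.

Besides the shell and the picture viewer there is one more tool, called after "Call:" as a command line: name --argument value ..., lists and objects as JSON in quotes. carry_out: Moves the arm, as the interface text tells. Its arguments: {"type":"object","properties":{"moves":{"type":"array","items":{"type":"object","properties":{"tx":{"type":"number"},"ty":{"type":"number"},"tz":{"type":"number"},"wx":{"type":"number"},"wy":{"type":"number"},"wz":{"type":"number"},"claw":{"type":"number"}}}},"newtons":{"type":"number"}},"required":["moves"]}

```bash
mkdir -p pics; cat > h.py <<'E'
import numpy as np, cv2
from workcell import env, read_camera
def world(c, pts, z=None):
    """pixels (u,v) -> world, by depth or on plane z"""
    T=np.linalg.inv(c["camera_from_world"]); out=[]
    for u,v in pts:
        d=np.array([(u-c["cx"])/c["fx"],(v-c["cy"])/c["fy"],1.])
        r=T[:3,:3]@d
        s=c["z_map"][int(v),int(u)] if z is None else (z-T[2,3])/r[2]
        out.append(T[:3,3]+s*r)
    return np.array(out)
E
python3 - <<'E'
from h import *
import pickle
for n in("scene","side"):
    c=read_camera(n); cv2.imwrite(f"pics/{n}0.png",c["image"]); pickle.dump(c,open(n+".pkl","wb"))
    print(n,np.linalg.inv(c["camera_from_world"]).round(3).tolist())
s=env.get_state();print(s["clock"],s["tcp_pos"],s["orientation"],s["finger_gap"])
E
```

```text
scene [[0.359, 0.531, -0.768, 1.421], [0.933, -0.225, 0.281, -0.274], [-0.023, -0.817, -0.576, 0.729], [0.0, 0.0, 0.0, 1.0]]
side [[0.874, -0.321, 0.365, 0.104], [-0.486, -0.562, 0.669, -0.694], [-0.01, -0.762, -0.647, 0.748], [0.0, 0.0, 0.0, 1.0]]
0.1 [0.25077944 0.51689484 0.23049352] [-3.02473270e-04  2.23975042e-01  9.74594509e-01 -7.94515379e-04] 0.08547987068585192
```

View pics/scene0.png

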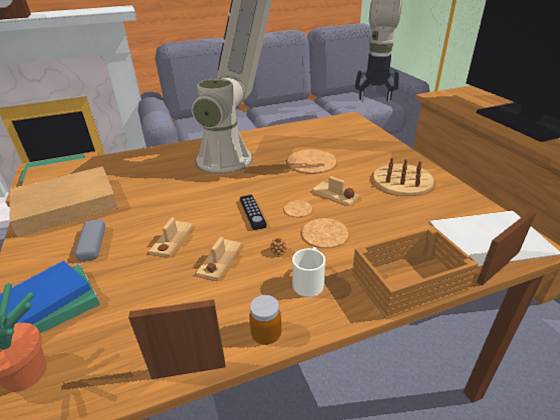

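View pics/side0.png

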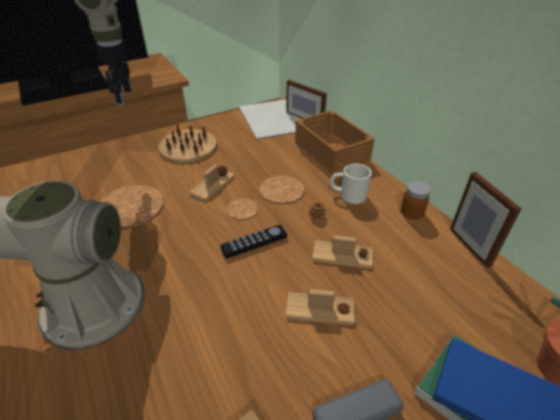

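The scene view shows three trays, at (337,190), (170,238) and (219,258). Their pocket objects are at (349,193), (163,247) and (211,268). The mats are at (312,160), (325,232) and (298,208). The thing at (349,193) looks most like a ball, and the other two could be mistaken for it. Next I measure everything and check one close crop montage.

```bash
python3 - <<'E'
from h import *
import pickle
S={n:pickle.load(open(n+".pkl","rb")) for n in("scene","side")}
P={"scene":[(337,190),(170,238),(219,258)],"side":[(213,182),(322,307),(343,252)]}
rows=[]
for n,c in S.items():
    rows.append(np.hstack([cv2.resize(c["image"][v-32:v+32,u-32:u+32],(260,260),interpolation=cv2.INTER_CUBIC) for u,v in P[n]]))
    h,w=c["z_map"].shape
    uu,vv=np.meshgrid(np.arange(w),np.arange(h))
    d=np.stack([(uu-c["cx"])/c["fx"],(vv-c["cy"])/c["fy"],np.ones((h,w))],-1)*c["z_map"][...,None]
    T=np.linalg.inv(c["camera_from_world"]); W=d@T[:3,:3].T+T[:3,3]
    tz=np.median(W[(abs(W[...,0]-.5)<.2)&(abs(W[...,1])<.3)][:,2]); print(n,"table z",tz.round(4))
    for u,v in P[n]:
        R=W[v-32:v+32,u-32:u+32]; m=(R[...,2]>.007)&(R[...,2]<.08)
        k,l=cv2.connectedComponents(m.astype(np.uint8)); 
        cnt=np.bincount(l[26:38,26:38].ravel(),minlength=k);cnt[0]=0; Q=R[l==cnt.argmax()]
        b=Q[(Q[:,2]<.02)]; t=Q[Q[:,2]>.057]
        (cx,cy),sz,a=cv2.minAreaRect(b[:,:2].astype(np.float32)*1000)
        print(" tray",(u,v),"base rect",round(cx),round(cy),np.round(sz),round(a,1),"n",len(b),"top",t.mean(0).round(4) if len(t) else None)
        if len(t)>3: print("   toprect",[np.round(x,1) for x in cv2.minAreaRect(t[:,:2].astype(np.float32)*1000)])
    # mats
    hsv=cv2.cvtColor(c["image"],cv2.COLOR_BGR2HSV)
    for u,v in ([(312,160),(325,232),(298,208)] if n=="scene" else [(135,205),(282,189),(242,209)]):
        R=W[v-40:v+40,u-40:u+40]; m=((R[...,2]>.003)&(R[...,2]<.012)).astype(np.uint8)
        m=cv2.morphologyEx(m,cv2.MORPH_OPEN,np.ones((2,2)))
        k,l=cv2.connectedComponents(m); q=R[l==l[40,40]]
        (cx,cy),r=cv2.minEnclosingCircle(q[:,:2].astype(np.float32)*1000)
        print(" mat",(u,v),m[40,40],hsv[v,u],"centroid",q[:,:2].mean(0).round(4),"circle",round(cx),round(cy),round(r),"z",q[:,2].mean().round(4))
cv2.imwrite("pics/crops.png",cv2.resize(np.vstack(rows),(780,520)))
E
```

```text
scene table z -0.0002
 tray (337, 190) base rect 418 290 [155.  69.] 30.1 n 360 top [0.4202 0.2883 0.0619]
   toprect [array([417.1, 288.4]), array([57.7, 18.1]), np.float64(29.9)]
 tray (170, 238) base rect 449 -271 [ 67. 154.] 54.4 n 590 top [ 0.452  -0.2709  0.0626]
   toprect [array([ 449.9, -270.9]), array([15.2, 56.6]), np.float64(56.2)]
 tray (219, 258) base rect 592 -161 [ 67. 153.] 50.1 n 659 top [ 0.5964 -0.1613  0.0624]
   toprect [array([ 593.7, -161.1]), array([15.4, 54.9]), np.float64(54.0)]
 mat (312, 160) 1 [ 14 135 214] centroid [0.1821 0.3104] circle 754 42 738 z 0.0103
 mat (325, 232) 1 [ 15 129 231] centroid [0.6079 0.1594] circle 980 -41 499 z 0.0078
 mat (298, 208) 1 [ 16 128 236] centroid [0.4566 0.1306] circle 916 -59 548 z 0.0076
side table z 0.0017
 tray (213, 182) base rect 415 289 [154.  67.] 29.5 n 467 top [0.4141 0.2863 0.0633]
   toprect [array([415.6, 288.5]), array([56.3, 15.1]), np.float64(28.9)]
 tray (322, 307) base rect 448 -272 [ 67. 145.] 54.0 n 1301 top [ 0.4462 -0.2723  0.0633]
   toprect [array([ 446.7, -270.4]), array([15.2, 54.4]), np.float64(53.4)]
 tray (343, 252) base rect 591 -159 [ 68. 149.] 51.1 n 901 top [ 0.5899 -0.162   0.063 ]
   toprect [array([ 591.1, -160.4]), array([16.8, 54.8]), np.float64(49.3)]
 mat (135, 205) 1 [ 14 128 177] centroid [0.1792 0.2997] circle 136 -143 552 z 0.0125
 mat (282, 189) 1 [ 14 128 178] centroid [0.5939 0.1522] circle 372 -241 526 z 0.0077
 mat (242, 209) 1 [ 14 128 178] centroid [0.4461 0.1288] circle 286 -261 470 z 0.0064
```

View pics/crops.png

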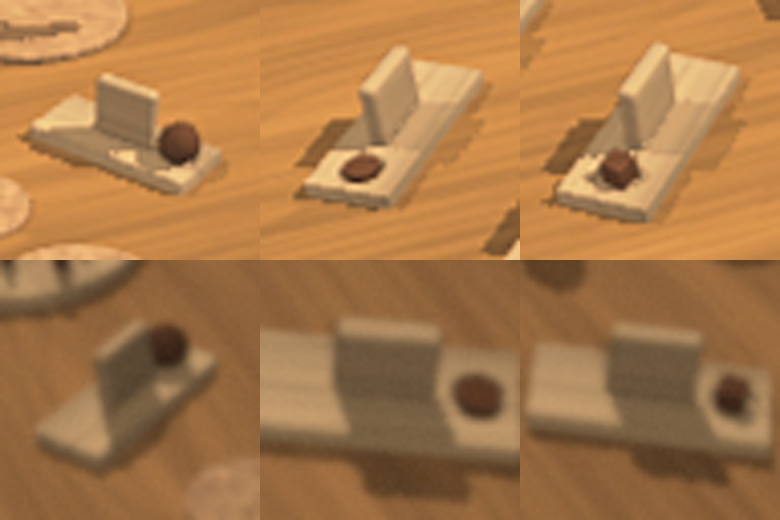

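The crops show the ball in the left tray (scene pixel (349,193)). The other two pockets hold the flat disc and the faceted cube. The ball tray is centred at about (0.416, 0.288) with yaw about 29.7°. The mat at (325,232) looks middle-sized, so I'll fit circles to all three to be sure. While moving, I start the approach with a +55.6° (0.97 rad) turn.

Call:
carry_out --moves '[{"tx": 2.1,"ty": -2.9,"tz": -0.4,"wz": 0.121,"claw": -1},{"tx": 2.1,"ty": -2.9,"tz": -0.4,"wz": 0.121,"claw": -1},{"tx": 2.1,"ty": -2.9,"tz": -0.4,"wz": 0.121,"claw": -1},{"tx": 2.1,"ty": -2.9,"tz": -0.4,"wz": 0.121,"claw": -1},{"tx": 2.1,"ty": -2.9,"tz": -0.4,"wz": 0.121,"claw": -1},{"tx": 2.1,"ty": -2.9,"tz": -0.4,"wz": 0.121,"claw": -1},{"tx": 2.1,"ty": -2.9,"tz": -0.4,"wz": 0.121,"claw": -1},{"tx": 1.8,"ty": -2.5,"tz": -0.4,"wz": 0.121,"claw": -1}]' --newtons 50

```text
invalid input at $.moves[0]: expected keys tx, ty, tz, wx, wy, wz, claw
```

```bash
python3 - <<'E'
from h import *
import pickle
for n,P in {"scene":[(312,160),(325,232),(298,208)],"side":[(135,205),(282,189),(242,209)]}.items():
    c=pickle.load(open(n+".pkl","rb")); hsv=cv2.cvtColor(c["image"],cv2.COLOR_BGR2HSV).astype(int)
    for u,v in P:
        m=(hsv[...,1]<150)&(hsv[...,1]>85)&(abs(hsv[...,0]-14)<4)
        m=cv2.morphologyEx(m.astype(np.uint8),cv2.MORPH_CLOSE,np.ones((3,3))); m=cv2.morphologyEx(m,cv2.MORPH_OPEN,np.ones((3,3)))
        k,l=cv2.connectedComponents(m); lab=l[v,u]
        cs,_=cv2.findContours((l==lab).astype(np.uint8),0,1); q=max(cs,key=cv2.contourArea)[:,0]
        w=world(c,q,.006)[:,:2]*1000
        (x,y),r=cv2.minEnclosingCircle(w.astype(np.float32)); e=cv2.fitEllipse(w.astype(np.float32))
        print(n,(u,v),lab,"circle",round(x,1),round(y,1),round(2*r),"ellipse",np.round(e[0],1),np.round(e[1],1))
    if n=="scene": print("skittle",world(c,[(403,180)],.012),"remote",world(c,[(253,212)],.02))
s=env.get_state(); w=read_camera("wrist"); cv2.imwrite("pics/wrist1.png",w["image"]); pickle.dump((s,w),open("wrist1.pkl","wb"))
print(s["clock"],s["tcp_pos"],s["orientation"],s["joint_pos"],w["hand_eye"].round(3).tolist())
E
```

```text
scene (312, 160) 6 circle 156.1 260.6 308 ellipse [163.8 287.7] [190.9 294.1]
scene (325, 232) 23 circle 600.0 158.3 147 ellipse [600.4 160.4] [138.8 142.4]
scene (298, 208) 21 circle 452.6 134.7 98 ellipse [453.1 135.8] [91.9 93.5]
skittle [[0.44435956 0.54628735 0.012     ]] remote [[ 0.43627731 -0.01127917  0.02      ]]
side (135, 205) 5 circle 233.1 575.3 1798 ellipse [187.6 566.3] [ 789.5 1500.5]
side (282, 189) 18 circle 630.6 201.9 456 ellipse [605.5 183.5] [156.6 390.5]
side (242, 209) 5 circle 233.1 575.3 1798 ellipse [187.6 566.3] [ 789.5 1500.5]
0.1 [0.25077944 0.51689484 0.23049352] [-3.02473270e-04  2.23975042e-01  9.74594509e-01 -7.94515379e-04] [ 9.79387136e-01  3.13928015e-01  4.50852009e-02  1.30365380e+00
 -2.98900502e-06  1.43116977e+00] [[0.001, -0.954, -0.301, 0.076], [1.0, 0.0, 0.002, -0.0], [-0.002, -0.301, 0.954, -0.143], [0.0, 0.0, 0.0, 1.0]]
```

View pics/wrist1.png

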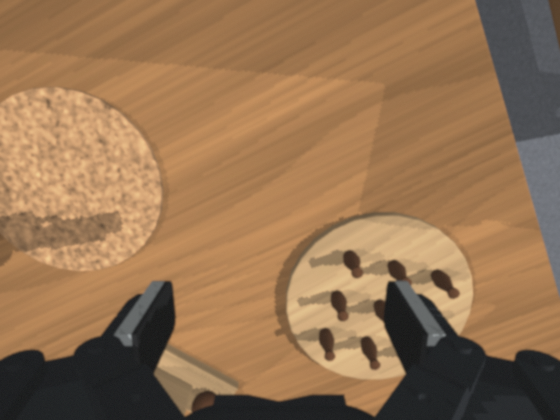

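The move was refused because every row needs all its keys. The wrist view, still from the start pose, shows the big mat at (70,180) and the skittles at (380,300). The circle fit confirms that (325,232) is the 140 mm mat, centred near (0.600, 0.159).

Call:
carry_out --moves '[{"tx": 2.1,"ty": -2.9,"tz": -0.4,"wx": 0,"wy": 0,"wz": 0.121,"claw": -1},{"tx": 2.1,"ty": -2.9,"tz": -0.4,"wx": 0,"wy": 0,"wz": 0.121,"claw": -1},{"tx": 2.1,"ty": -2.9,"tz": -0.4,"wx": 0,"wy": 0,"wz": 0.121,"claw": -1},{"tx": 2.1,"ty": -2.9,"tz": -0.4,"wx": 0,"wy": 0,"wz": 0.121,"claw": -1},{"tx": 2.1,"ty": -2.9,"tz": -0.4,"wx": 0,"wy": 0,"wz": 0.121,"claw": -1},{"tx": 2.1,"ty": -2.9,"tz": -0.4,"wx": 0,"wy": 0,"wz": 0.121,"claw": -1},{"tx": 2.1,"ty": -2.9,"tz": -0.4,"wx": 0,"wy": 0,"wz": 0.121,"claw": -1},{"tx": 1.8,"ty": -2.5,"tz": -0.4,"wx": 0,"wy": 0,"wz": 0.121,"claw": -1}]' --newtons 50

```text
clock: 1.15
tcp_pos: [0.4166, 0.2881, 0.199]
orientation: [-0.0, -0.257, 0.966, 0.0]
wrist_force: [-0.2, -0.4, -0.1]
finger_gap: 0.0855
grip_force: 0.0
```

```bash
cat >> h.py <<'E'
from scipy.spatial.transform import Rotation as Ro
def wrist():
    s=env.get_state(); c=read_camera("wrist"); T=np.eye(4)
    w,x,y,z=s["orientation"]; T[:3,:3]=Ro.from_quat([x,y,z,w]).as_matrix(); T[:3,3]=s["tcp_pos"]
    c["camera_from_world"]=np.linalg.inv(T@c["hand_eye"]); return s,c
def cloud(c):
    h,w=c["z_map"].shape; uu,vv=np.meshgrid(np.arange(w),np.arange(h))
    d=np.stack([(uu-c["cx"])/c["fx"],(vv-c["cy"])/c["fy"],np.ones((h,w))],-1)*c["z_map"][...,None]
    T=np.linalg.inv(c["camera_from_world"]); return d@T[:3,:3].T+T[:3,3]
E
python3 - <<'E'
from h import *
s,c=wrist(); cv2.imwrite("pics/wrist2.png",c["image"]); W=cloud(c)
y=Ro.from_quat(np.roll(s["orientation"],-1)).as_matrix()
print(s["clock"],s["tcp_pos"],"tool y yaw",np.degrees(np.arctan2(y[1,1],y[0,1])),"z",y[:,2],s["joint_pos"].round(2))
near=np.hypot(W[...,0]-.416,W[...,1]-.288)<.1
for lo,hi in((.055,.075),(.009,.016)):
    m=(near&(W[...,2]>lo)&(W[...,2]<hi)&(c["z_map"]>0)).astype(np.uint8)
    k,l,st,_=cv2.connectedComponentsWithStats(m); i=1+st[1:,4].argmax(); q=W[l==i]
    print(len(q),q.mean(0).round(4),[np.round(x,1) for x in cv2.minAreaRect(q[:,:2].astype(np.float32)*1000)])
E
```

```text
1.15 [0.41655733 0.28814857 0.19897325] tool y yaw 119.77743668584918 z [-4.00724912e-04 -9.49023943e-05 -9.99999915e-01] [ 0.45  0.19 -0.19  1.19  0.   -0.07]
1132 [0.4146 0.2897 0.064 ] [array([415.4, 290.4]), array([54.9, 13.2]), np.float64(29.6)]
8590 [0.4039 0.2836 0.0128] [array([416.6, 290.9]), array([150.2,  64.2]), np.float64(30.1)]
```

View pics/wrist2.png

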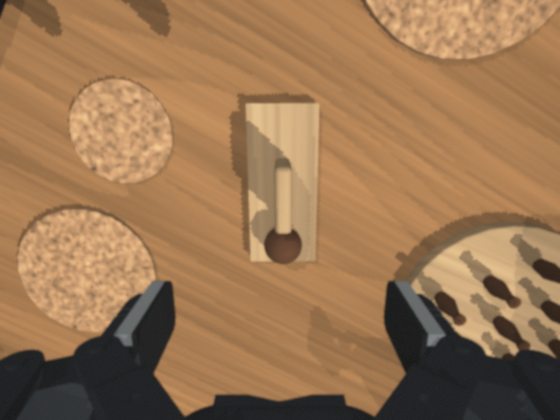

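The wrist view shows the tray centred at (283,180), with the plate at (284,195) and the ball at (283,245). The 140 mm mat is at (87,270). The grasp is aligned, so I shift y by +2 mm and descend.

Call:
carry_out --moves '[{"tx": 0,"ty": 0.2,"tz": -2.5,"wx": 0,"wy": 0,"wz": 0,"claw": -1},{"tx": 0,"ty": 0,"tz": -2.5,"wx": 0,"wy": 0,"wz": 0,"claw": -1},{"tx": 0,"ty": 0,"tz": -2.5,"wx": 0,"wy": 0,"wz": 0,"claw": -1},{"tx": 0,"ty": 0,"tz": -2.5,"wx": 0,"wy": 0,"wz": 0,"claw": -1},{"tx": 0,"ty": 0,"tz": -2.5,"wx": 0,"wy": 0,"wz": 0,"claw": -1},{"tx": 0,"ty": 0,"tz": -2.1,"wx": 0,"wy": 0,"wz": 0,"claw": -1},{"tx": 0,"ty": 0,"tz": -1.5,"wx": 0,"wy": 0,"wz": 0,"claw": -1},{"tx": 0,"ty": 0,"tz": -1.0,"wx": 0,"wy": 0,"wz": 0,"claw": -1}]' --newtons 50

```text
clock: 2.2
tcp_pos: [0.4158, 0.2913, 0.0276]
orientation: [-0.0, -0.255, 0.967, -0.0]
wrist_force: [0.5, 0.4, -0.3]
finger_gap: 0.0855
grip_force: 0.0
```

Call:
carry_out --moves '[{"tx": 0,"ty": 0,"tz": 0,"wx": 0,"wy": 0,"wz": 0,"claw": 0.3},{"tx": 0,"ty": 0,"tz": 0,"wx": 0,"wy": 0,"wz": 0,"claw": 0.4},{"tx": 0,"ty": 0,"tz": 0,"wx": 0,"wy": 0,"wz": 0,"claw": 0.5},{"tx": 0,"ty": 0,"tz": 0,"wx": 0,"wy": 0,"wz": 0,"claw": 0.6},{"tx": 0,"ty": 0,"tz": 0,"wx": 0,"wy": 0,"wz": 0,"claw": 0.7},{"tx": 0,"ty": 0,"tz": 0,"wx": 0,"wy": 0,"wz": 0,"claw": 0.8},{"tx": 0,"ty": 0,"tz": 0,"wx": 0,"wy": 0,"wz": 0,"claw": 1},{"tx": 0,"ty": 0,"tz": 0,"wx": 0,"wy": 0,"wz": 0,"claw": 1}]' --newtons 50

```text
clock: 3.2
tcp_pos: [0.4164, 0.2915, 0.0288]
orientation: [0.0, -0.255, 0.967, 0.0]
wrist_force: [-1.5, -0.7, 6.8]
finger_gap: 0.0135
grip_force: 49.2
```

```bash
python3 - <<'E'
from h import *
s,c=wrist(); print(s["clock"],s["tcp_pos"],s["finger_gap"],s["grip_force"],s["wrist_force"])
# mat from the earlier wrist picture (pose of that moment)
T=np.eye(4);T[:3,:3]=Ro.from_quat([-.257,.966,0,0]).as_matrix();T[:3,3]=[.41656,.28815,.19897]
c["camera_from_world"]=np.linalg.inv(T@c["hand_eye"])
im=cv2.GaussianBlur(cv2.imread("pics/wrist2.png"),(7,7),0); hsv=cv2.cvtColor(im,cv2.COLOR_BGR2HSV)
for n,(u,v) in {"mat":(87,262),"small":(120,130)}.items():
    r=hsv[v-20:v+20,u-20:u+20].reshape(-1,3).astype(int); t=hsv[190:200,180:220].reshape(-1,3).astype(int)
    m=(hsv[...,1]<(np.median(r[:,1])+np.median(t[:,1]))/2).astype(np.uint8); m=cv2.morphologyEx(m,cv2.MORPH_OPEN,np.ones((5,5)))
    k,l=cv2.connectedComponents(m); cs,_=cv2.findContours((l==l[v,u]).astype(np.uint8),0,1)
    q=cv2.convexHull(max(cs,key=cv2.contourArea))[:,0]
    w=world(c,q,.006)[:,:2].astype(np.float32)*1000; print(n,np.median(r,0),np.median(t,0),q.min(0),q.max(0),[np.round(x,1) for x in cv2.fitEllipse(w)],cv2.minEnclosingCircle(w))
E
```

```text
3.2 [0.41642587 0.29148331 0.02884963] 0.013497196240332564 49.168503284454346 [-1.47193253 -0.73778391  6.76768892]
mat [ 15. 112. 206.] [ 15. 132. 183.] [  0 207] [559 419] [array([604.4, 403.5]), array([523.4, 679.2]), np.float64(31.3)] ((622.5807495117188, 406.60284423828125), 335.1752014160156)
small [ 15. 112. 204.] [ 15. 132. 183.] [69 78] [172 182] [array([446.5, 138.6]), array([93.1, 93.8]), np.float64(8.7)] ((446.3218994140625, 138.48220825195312), 47.09756851196289)
```

Grip is good: gap 13.5 mm at 49 N. I lift gently and fit the mat more precisely from the earlier wrist picture.

Call:
carry_out --moves '[{"tx": 0,"ty": 0,"tz": 0.3,"wx": 0,"wy": 0,"wz": 0,"claw": 1},{"tx": 0,"ty": 0,"tz": 0.8,"wx": 0,"wy": 0,"wz": 0,"claw": 1},{"tx": 0,"ty": 0,"tz": 1.3,"wx": 0,"wy": 0,"wz": 0,"claw": 1},{"tx": 0,"ty": 0,"tz": 1.8,"wx": 0,"wy": 0,"wz": 0,"claw": 1},{"tx": 0,"ty": 0,"tz": 1.8,"wx": 0,"wy": 0,"wz": 0,"claw": 1},{"tx": 0,"ty": 0,"tz": 1.3,"wx": 0,"wy": 0,"wz": 0,"claw": 1},{"tx": 0,"ty": 0,"tz": 0.8,"wx": 0,"wy": 0,"wz": 0,"claw": 1},{"tx": 0,"ty": 0,"tz": 0.3,"wx": 0,"wy": 0,"wz": 0,"claw": 1}]' --newtons 50

```text
clock: 4.25
tcp_pos: [0.4162, 0.2914, 0.1128]
orientation: [0.0, -0.255, 0.967, 0.0]
wrist_force: [0.8, 0.3, -2.4]
finger_gap: 0.0134
grip_force: 48.6
```

```bash
python3 - <<'E'
from h import *
s,c=wrist(); cv2.imwrite("pics/wrist3.png",c["image"]); print(s["clock"],s["tcp_pos"],s["finger_gap"],s["wrist_force"]); W=cloud(c)
m=(W[...,2]>.085)&(W[...,2]<.105)&(np.hypot(W[...,0]-.416,W[...,1]-.29)<.1)&(c["z_map"]>0)
q=W[m]; print("tray top",q.mean(0),"plane slopes",np.linalg.lstsq(np.c_[q[:,:2],np.ones(len(q))],q[:,2],rcond=None)[0])
from scipy.optimize import least_squares
T=np.eye(4);T[:3,:3]=Ro.from_quat([-.257,.966,0,0]).as_matrix();T[:3,3]=[.41656,.28815,.19897]
c["camera_from_world"]=np.linalg.inv(T@c["hand_eye"])
hsv=cv2.cvtColor(cv2.GaussianBlur(cv2.imread("pics/wrist2.png"),(7,7),0),cv2.COLOR_BGR2HSV)
m=(hsv[...,1]<122).astype(np.uint8); m[:,160:]=0; m[:195]=0; m[310:]=0
m=cv2.morphologyEx(m,cv2.MORPH_OPEN,np.ones((5,5))); cs,_=cv2.findContours(m,0,1)
q=cv2.convexHull(max(cs,key=cv2.contourArea))[:,0]; q=q[q[:,1]<300]
w=world(c,q,.006)[:,:2]*1000
r=least_squares(lambda p:np.hypot(w[:,0]-p[0],w[:,1]-p[1])-p[2],[600,160,70],loss="soft_l1"); print("mat",r.x,len(q),abs(r.fun).max())
s2=read_camera("side"); cv2.imwrite("pics/side3.png",s2["image"])
# side view: mat by depth/colour
h2=cv2.cvtColor(cv2.GaussianBlur(s2["image"],(3,3),0),cv2.COLOR_BGR2HSV); print(h2[189,282],h2[215,300],h2[205,282])
t=(int(h2[189,282,1])+int(h2[215,300,1]))/2
m=(h2[...,1]<t).astype(np.uint8); b=np.zeros_like(m); b[172:206,255:308]=1; m=cv2.morphologyEx(m*b,cv2.MORPH_OPEN,np.ones((3,3)))
cs,_=cv2.findContours(m,0,1); q=cv2.convexHull(max(cs,key=cv2.contourArea))[:,0]; w=world(s2,q,.006)[:,:2]*1000
print("side mat",q.min(0),q.max(0),cv2.fitEllipse(w.astype(np.float32)))
E
```

```text
4.25 [0.41620477 0.29141506 0.11278868] 0.013362702677458767 [ 0.78728136  0.28397553 -2.39304603]
tray top [0.38220396 0.27108541 0.0966542 ] plane slopes [1.21111327e-05 1.99659908e-03 9.61083178e-02]
mat [595.03077577 162.94015309  70.78447793] 32 2.1852007196852696
[ 14 128 180] [ 14 150 150] [ 14 148 141]
side mat [260 176] [303 203] ((594.7828369140625, 162.99143981933594), (139.1708984375, 146.6649627685547), 152.09890747070312)
```

View pics/wrist3.png

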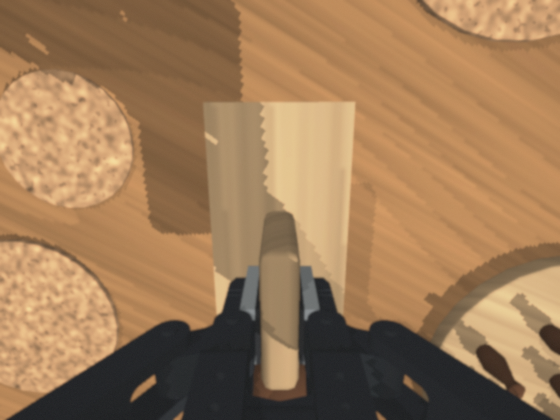

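The wrist view shows the tray level in the grip (slopes about 0.1°), with the ball hidden behind the gripper. The wrist and side cameras agree on the mat at (0.595, 0.163), so I aim for (0.596, 0.162). I carry it with a smooth profile.

Call:
carry_out --moves '[{"tx": 0.2,"ty": -0.23,"tz": 0.1,"wx": 0,"wy": 0,"wz": 0,"claw": 1},{"tx": 0.41,"ty": -0.47,"tz": 0.2,"wx": 0,"wy": 0,"wz": 0,"claw": 1},{"tx": 0.62,"ty": -0.7,"tz": 0.3,"wx": 0,"wy": 0,"wz": 0,"claw": 1},{"tx": 0.82,"ty": -0.94,"tz": 0.4,"wx": 0,"wy": 0,"wz": 0,"claw": 1},{"tx": 1.02,"ty": -1.17,"tz": 0.5,"wx": 0,"wy": 0,"wz": 0,"claw": 1},{"tx": 1.23,"ty": -1.4,"tz": 0.6,"wx": 0,"wy": 0,"wz": 0,"claw": 1},{"tx": 1.23,"ty": -1.4,"tz": 0.6,"wx": 0,"wy": 0,"wz": 0,"claw": 1},{"tx": 1.23,"ty": -1.4,"tz": 0.6,"wx": 0,"wy": 0,"wz": 0,"claw": 1}]' --newtons 50

```text
clock: 5.35
tcp_pos: [0.4848, 0.213, 0.1458]
orientation: [0.0, -0.255, 0.967, 0.0]
wrist_force: [-0.2, -0.2, -2.8]
finger_gap: 0.0138
grip_force: 48.7
```

Call:
carry_out --moves '[{"tx": 1.23,"ty": -1.4,"tz": 0.6,"wx": 0,"wy": 0,"wz": 0,"claw": 1},{"tx": 1.23,"ty": -1.4,"tz": 0.6,"wx": 0,"wy": 0,"wz": 0,"claw": 1},{"tx": 1.23,"ty": -1.4,"tz": 0.6,"wx": 0,"wy": 0,"wz": 0,"claw": 1},{"tx": 1.02,"ty": -1.17,"tz": 0.5,"wx": 0,"wy": 0,"wz": 0,"claw": 1},{"tx": 0.82,"ty": -0.94,"tz": 0.4,"wx": 0,"wy": 0,"wz": 0,"claw": 1},{"tx": 0.62,"ty": -0.7,"tz": 0.3,"wx": 0,"wy": 0,"wz": 0,"claw": 1},{"tx": 0.41,"ty": -0.47,"tz": 0.2,"wx": 0,"wy": 0,"wz": 0,"claw": 1},{"tx": 0.2,"ty": -0.23,"tz": 0.1,"wx": 0,"wy": 0,"wz": 0,"claw": 1}]' --newtons 50

```text
clock: 6.35
tcp_pos: [0.5513, 0.137, 0.1783]
orientation: [-0.0, -0.255, 0.967, 0.0]
wrist_force: [1.2, 0.5, -2.3]
finger_gap: 0.0135
grip_force: 48.7
```

Call:
carry_out --moves '[{"tx": 0,"ty": 0,"tz": 0,"wx": 0,"wy": 0,"wz": 0,"claw": 1},{"tx": 0,"ty": 0,"tz": 0,"wx": 0,"wy": 0,"wz": 0,"claw": 1},{"tx": 0,"ty": 0,"tz": 0,"wx": 0,"wy": 0,"wz": 0,"claw": 1},{"tx": 0,"ty": 0,"tz": 0,"wx": 0,"wy": 0,"wz": 0,"claw": 1}]' --newtons 50

```text
clock: 6.85
tcp_pos: [0.5511, 0.1373, 0.1783]
orientation: [-0.0, -0.255, 0.967, 0.0]
wrist_force: [-0.3, 1.1, -2.1]
finger_gap: 0.0138
grip_force: 48.7
```

```bash
python3 - <<'E'
from h import *
s,c=wrist(); print(s["clock"],s["tcp_pos"],s["finger_gap"],s["grip_force"],s["qvel"].round(4)); W=cloud(c)
m=(W[...,2]>.15)&(W[...,2]<.172)&(np.hypot(W[...,0]-.55,W[...,1]-.13)<.1)&(c["z_map"]>0)
q=W[m]; print("tray top",q.mean(0),"slopes",np.linalg.lstsq(np.c_[q[:,:2],np.ones(len(q))],q[:,2],rcond=None)[0][:2])
ims=[]
for n in("scene","side"):
    c=read_camera(n); W=cloud(c)
    v=cv2.cvtColor(c["image"],cv2.COLOR_BGR2GRAY)
    m=(W[...,2]>.164)&(W[...,2]<.2)&(np.hypot(W[...,0]-.596,W[...,1]-.162)<.035)&(v<90)
    p=np.argwhere(m)[:,::-1]; print(n,len(p),p.mean(0),"ball px ray z=.176",world(c,[p.mean(0)],.176), "min/max px",p.min(0),p.max(0))
    u0,v0=p.mean(0).astype(int); ims.append(cv2.resize(c["image"][max(0,v0-60):v0+60,max(0,u0-60):u0+60],(400,400),interpolation=cv2.INTER_CUBIC))
cv2.imwrite("pics/final.png",np.hstack(ims))
E
```

```text
6.85 [0.55112331 0.13731312 0.1783193 ] 0.013820295196233682 48.71600031852722 [-0.0005 -0.0002  0.0007 -0.0004 -0.0002  0.0009]
tray top [0.51712283 0.11699625 0.16218755] slopes [0.00014926 0.00197468]
scene 110 [326.61818182 183.09090909] ball px ray z=.176 [[0.5999607  0.15901357 0.176     ]] min/max px [321 177] [332 188]
side 72 [283.97222222 141.77777778] ball px ray z=.176 [[0.59819195 0.15485552 0.176     ]] min/max px [278 136] [288 149]
```

View pics/final.png

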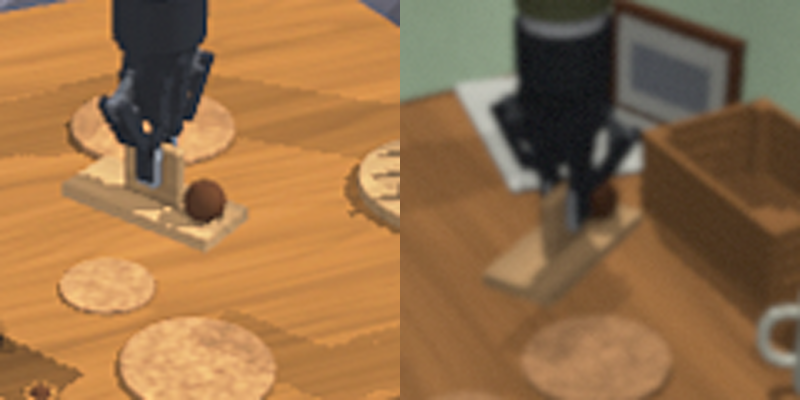

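The scene view shows the ball in its pocket at (326,183) and the tray level. The same camera puts the ball at (0.600, 0.159) and the mat at (0.600, 0.160), so they line up within a few millimetres. The tray's underside is at about 0.150 m. Handing in.

```bash
python3 -c "
from workcell import env
print(env.hand_in())"
```

```text
the job is handed in; nothing more can be done
None
```

I handed the job in at about 7 s, with the arm holding the ball tray level over the middle of the 140 mm mat, about 15 cm above the table, and the ball still in its pocket; no verdict came back.

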